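# Knock the popped-up hold-down pin home with the meat pounder

### The arm

A 6-joint arm with a two-finger parallel gripper is mounted at the origin on the work surface. World frame = base frame: x ahead of the robot, y to its left, z up, the work surface at z = 0. Lengths are in m, angles in rad, forces in N, time in s.
With the tool pointing down it reaches from about 0.275 to 0.975 m from the base axis. Payload 8.4 kg.
Tool frame: the origin (TCP) lies at the very end of the fingers, on their centre line; the grasp point (between the pads) lies 19 mm behind it (grip_point_offset is the distance from the TCP to the grasp point, in m); z points along the fingers, x is the direction in which the jaws open and shut, and the axes are right-handed (so a half turn about z gives the same grasp; the last joint's range is limited). The gripper opens to 92 mm and grips with 3 to 60 N. Pads are 20 mm wide; open, the fingers measure 128 mm over their backs; the gripper's body (75 mm by 189 mm) begins 69 mm behind the grasp point.
Start: joints at [1.219, 0.353, 1.633, -0, 1.155, -0.002], TCP at [0.214, 0.587, 0.215] pointing down, gripper open.
Joint ranges: [-2.63, 2.63], [-0.92, 2.1], [0.06, 2.66], [-1.3, 4.44], [0, 2.69], [-3.02, 3.02]. Speed limits (rad/s): [2.22, 2.22, 2.79, 3.14, 3.14, 3.14].

### API

Orientations are given as a 3x3 rotation matrix whose columns are the frame's x, y, z axes.
In Python, from cell import goto, servo_line, move_j, gripper_open, close_gripper, dwell, inverse_kinematics, observe, read_camera, MotionError, job_done, grip_point_offset gives the robot as it stands. Calls block until the motion is done:
- goto(position, orientation): joint-space move of the TCP to a pose.
- servo_line(position, frame=None, rate=0.15, guard=None): straight line of the TCP; frame=None keeps the orientation; rate is the mean speed in m/s. With guard (N) it stops when the force on the tool has changed by that much, and returns True; else False.
- move_j(angles): joint-space move.
- gripper_open() and close_gripper(force=None): open the fingers fully, or close them until they stop; force is the grip in N (None keeps the last).
- dwell(seconds).
- inverse_kinematics(position, orientation): joint angles nearest the present ones, or None.
- observe(): the state.
- read_camera(name): name is "scene" or "top" or "wrist"; returns a dict with "image" (480x640x3 uint8, red, green, blue), "depth" (480x640 float32, m along the optical axis (not along the pixel's ray), 0 where there is no reading), "mtx" (3x3 intrinsics, pixels), "origin" and "orientation" of the camera in the world; the wrist camera has in their place "mount" (4x4, takes a point from camera to tool coordinates, whose origin is the TCP and whose axes are the tool frame's). Camera axes: x right, y down, z forward; pixel columns grow to the right and rows downward; lengths in m; the calibration is good to about 2 mm. A picture is of the moment at which its call begins: read the wrist's pose just before it.
A pose or a line that the arm cannot do raises MotionError and nothing moves.
- job_done(): hands the job in, once; it reports no verdict.
The state is a dict: "time": time; "qpos": joint angles; "qvel": joint speeds; "tau": joint torques, N m; "tcp_pos": TCP position; "tcp_rot": TCP orientation; "ft_force": force on the tool from outside, world axes, zero at the start; "ft_torque": the same for the moment, N m; "grip_width": opening from 0.0 (shut) to 1.0 (fully open).
Only numpy, scipy, OpenCV 4.12 (cv2) and the standard library are available. Lean on these libraries where they do the work, as an engineer would, in place of code of your own. Each camera call takes 0.05 s, during which the arm holds its last target. There are 200 camera calls.

### The job

One of the two snap pins that hold down the chopping board has popped up. Pick up the meat pounder by its handle and, keeping hold of it, knock that pin down with a brisk blow of its face until it snaps home and stays down (use the pounder, not your hand, and do not touch the other pin). Then set the pounder down upright, back in its tray, let go, and leave the crock, bottle and ramekin as they are.

Things in the scene. Friction and masses are not known exactly. Their poses are not given: they have to be found in the camera images.
- board: White plastic chopping board, fixed to the counter, 220 (x) x 300 (y) x 20 mm high. Origin: centre of its underside, on the counter. The two hold-downs stand against its far (+x) long edge, 100 mm either side of its centre line.
- pin_a_top (a point): Centre of the top of pin A, the popped-up one: a steel pin with a flat round cap 26 mm across and 6 mm thick, standing upright out of a fixed steel hold-down block (44 x 50 mm, 30 mm high, with a tongue over the board edge). Popped up, the cap's top is 22 mm above the block (52 mm above the counter); home, it is 4 mm above the block (34 mm above the counter). A and B may be on either side.
- pin_a (a joint): How far pin A is down, in m: 0 popped up (as at the start), 0.018 home. Over-centre spring: it resists with up to about 10 N, springs back up if let go above half-way (0.009) and snaps down and stays once past it. A blow has to move the pin while the pounder travels at more than 40 mm/s; a slow press does not count.
- pin_b_top (a point): Centre of the top of pin B on the other, identical hold-down block; it is home already (cap top 4 mm above the block) and is to be left alone.
- pin_b (a joint): How far pin B is down, in m: about 0.018 (home) at the start.
- pounder_center (a point): Centre of the meat pounder, half-way up. The pounder stands upright, 115 mm high, about 0.6 kg: a solid round steel disc 60 mm across and 18 mm thick at the bottom (its flat underside, 57.5 mm below this point, is the striking face), a thin neck, and on the same upright axis a round wooden handle 26 mm across from 34 to 113 mm above the face. Grip the handle from above, about 25 mm above this point. z points up along the handle.
- tray: Shallow square steel tray fixed to the counter, 170 x 170 mm, 12 mm high, walls and floor 3 mm thick. Origin: centre of its underside. The pounder starts in it; its inner floor is 3 mm above the counter. The tray stands left or right of the board.
- crock_center (a point): Centre of a round steel utensil crock, 100 mm across and 130 mm high (about 180 mm with the black-handled utensils in it), on the counter at the other side of the board from the tray. To be left alone.
- bottle_center (a point): Centre of a green glass bottle, 48 mm across, 140 mm high, standing on the near half of the board. To be left alone.
- ramekin_center (a point): Centre of a white ramekin, 72 mm across, 40 mm high, standing on the near half of the board. To be left alone.

How it is judged:
By the outcome, as a careful person would: the job done as asked, in the order asked, and still so for the second after the job is handed in, with the robot touching nothing.
It also fails if it takes over 51 s, if anything falls off the work surface, if the arm or the gripper's body presses on something with over 40 N, if the wrist force passes 120 N, or if a joint passes its speed limit or range.

## Working session

There is one attempt and no reset: what is moved stays moved. The work goes in short steps, each a Python script; the robot and the scene stay as the last script left them, time stands still between calls to the robot, and variables do not carry over. Pictures are saved under pics/ and viewed, about 8 in all and at most 12, crops included, and the job is handed in when it is done.

```bash
mkdir -p pics; ls
python3 - <<'E'
from cell import *
import cv2,numpy as np
for n in("top","scene"):
    c=read_camera(n); cv2.imwrite(f"pics/{n}0.png",c["image"][:,:,::-1]); np.savez(f"{n}0.npz",**{k:np.array(v) for k,v in c.items()})
    print(n,c["mtx"],c["origin"],c["orientation"])
s=observe();print(s["time"],s["grip_width"],grip_point_offset)
E
```

```text
pics
top [[561.83959684   0.         323.05028122]
 [  0.         561.83959684 239.71537824]
 [  0.           0.           1.        ]] [ 0.45646244 -0.01123103  1.11381171] [[-0.02636574 -0.99667338  0.07711687]
 [-0.99961956  0.02566134 -0.01011108]
 [ 0.00809853 -0.07735412 -0.99697079]]
scene [[621.2279454    0.         309.39203367]
 [  0.         621.2279454  243.53473122]
 [  0.           0.           1.        ]] [ 0.9945465  -0.83706458  0.67089586] [[ 0.87704527  0.26974742 -0.39752725]
 [ 0.4800825  -0.46168169  0.74590268]
 [ 0.01767428 -0.8450363  -0.53441676]]
0.1 1.0042191411451276 0.0187
```

View pics/top0.png

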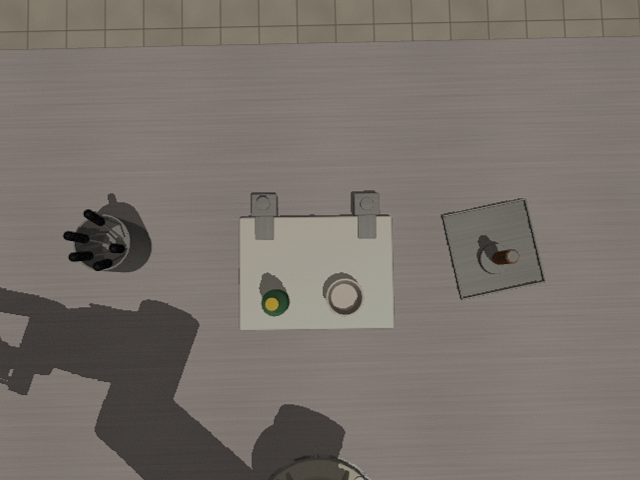

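View pics/scene0.png

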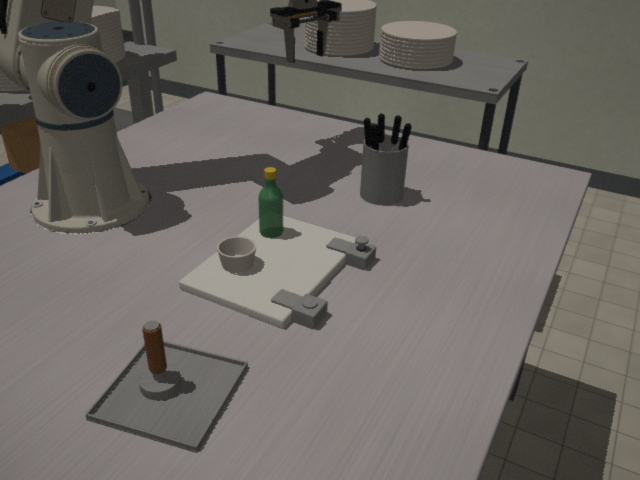

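The top view shows the popped-up candidate pin at about (263,203), the other at (366,203), the tray around (493,248) and the handle top near (512,257). In the scene view the pin at (362,242) stands proud, and the one at (310,301) is low. So pin A is the +y one.

```bash
cat > h.py <<'E'
import numpy as np,cv2
def ray(c,px,z):
    d=c["orientation"]@np.linalg.inv(c["mtx"])@np.array([px[0],px[1],1.]); o=c["origin"]
    return o+d*(z-o[2])/d[2]
def proj(c,p):
    q=c["mtx"]@(c["orientation"].T@(np.asarray(p)-c["origin"])); return q[:2]/q[2]
def cloud(c):
    v,u=np.mgrid[0:480,0:640]; d=c["depth"]
    p=np.linalg.inv(c["mtx"])@np.stack([u.ravel()*1.,v.ravel(),np.ones(u.size)])*d.ravel()
    return (c["orientation"]@p).T.reshape(480,640,3)+c["origin"]
E
python3 - <<'E'
from h import *
t=np.load("top0.npz");s=np.load("scene0.npz")
P=cloud(t);np.set_printoptions(precision=4,suppress=True)
for n,(u,v),z in(("A",(263,203),.052),("B",(366,203),.034)):
    r=ray(t,(u,v),z); w=P[v-12:v+13,u-12:u+13].reshape(-1,3)
    for lo,hi in((.045,.06),(.0325,.045),(.026,.0325)):
        m=w[(w[:,2]>lo)&(w[:,2]<hi)]; print(n,lo,len(m),m.mean(0) if len(m) else'', m.min(0) if len(m) else'',m.max(0) if len(m) else'')
    print(n,r,"scene px",proj(s,r))
hsv=cv2.cvtColor(t["image"],cv2.COLOR_RGB2HSV);m=cv2.inRange(hsv,(0,90,40),(18,255,255));m[:,:440]=0;m[:150]=0
k=m>0;q=P[k];print("handle px",k.sum(),np.argwhere(k).min(0),np.argwhere(k).max(0));a=q[q[:,2]>.105];print(len(a),a.mean(0),a.min(0),a.max(0))
hsv=cv2.cvtColor(s["image"],cv2.COLOR_RGB2HSV);m2=cv2.inRange(hsv,(0,90,40),(18,255,255));m2[:300]=0;m2[:,:120]=0;m2[:,190:]=0
Q=cloud(s)[m2>0];print("scene handle",len(Q),np.median(Q,0),Q.min(0),Q.max(0))
# disc
w=P[225:290,455:540].reshape(-1,3);d=w[(w[:,2]>.016)&(w[:,2]<.026)];print("disc",len(d),d.mean(0),d.min(0),d.max(0))
print("tray corners",[ray(t,x,.012) for x in((442,214),(524,199),(544,281),(461,298))])
a=t["image"][185:310,235:560][:,:,::-1];b=s["image"][215:335,220:400][:,:,::-1]
cv2.imwrite("pics/crop1.png",np.vstack([cv2.resize(a[:45,:165],(660,180),interpolation=2),cv2.resize(b,(660,400),interpolation=2)]))
E
```

```text
A 0.045 140 [0.6117 0.0904 0.0518] [0.5999 0.079  0.0461] [0.6237 0.1019 0.0573]
A 0.0325 34 [0.612  0.09   0.0336] [0.5945 0.0691 0.0325] [0.6318 0.1135 0.0351]
A 0.026 342 [0.6105 0.0913 0.0294] [0.5907 0.0688 0.0261] [0.6336 0.1147 0.0325]
A [0.6116 0.0904 0.052 ] scene px [361.4721 239.0331]
B 0.045 0   
B 0.0325 132 [ 0.609  -0.1082  0.0344] [ 0.5897 -0.1314  0.0326] [ 0.6284 -0.0859  0.0393]
B 0.026 404 [ 0.6084 -0.1077  0.0295] [ 0.586  -0.1317  0.026 ] [ 0.6301 -0.0837  0.0325]
B [ 0.6092 -0.1073  0.034 ] scene px [310.0706 301.8011]
handle px 108 [250 493] [264 516]
46 [ 0.494  -0.3442  0.1359] [ 0.4565 -0.3648  0.106 ] [ 0.5072 -0.0112  1.1138]
scene handle 763 [ 0.5042 -0.3663  0.0801] [ 0.4862 -0.8371  0.0381] [ 0.9945 -0.3491  0.6709]
disc 507 [ 0.4953 -0.3517  0.0208] [ 0.4673 -0.3841  0.0161] [ 0.526  -0.2807  0.0258]
tray corners [array([ 0.5866, -0.2589,  0.012 ]), array([ 0.6124, -0.4231,  0.012 ]), array([ 0.4493, -0.4537,  0.012 ]), array([ 0.4205, -0.289 ,  0.012 ])]
```

View pics/crop1.png

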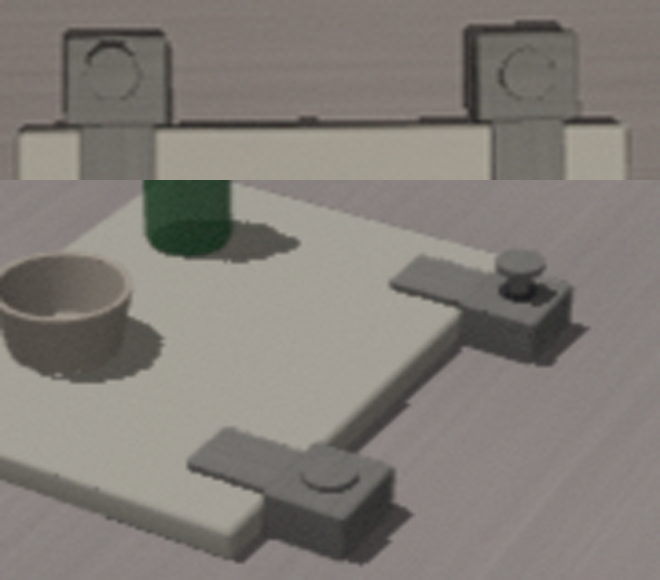

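Confirmed: the left (+y) pin is proud at (0.612, 0.090, 0.052). B is home, with the spacing at 0.198 m. I'll move above the pounder and take a wrist close-up.

Run:
```python
from cell import *
from h import *
np.set_printoptions(precision=4,suppress=True)
s=observe();print(s["tcp_rot"])
for ang in(0,90,-54,36):
    a=np.radians(ang);R=np.array([[np.cos(a),np.sin(a),0],[np.sin(a),-np.cos(a),0],[0,0,-1]])
    print(ang,inverse_kinematics([.497,-.353,.067],R),inverse_kinematics([.612,.09,.098],R))
R=np.array([[0,1,0],[1,0,0],[0,0,-1.]])
goto([.497,-.353,.25],R)
s=observe();c=read_camera("wrist");print(s["time"],s["tcp_pos"],s["tcp_rot"],c["mount"])
T=np.eye(4);T[:3,:3]=s["tcp_rot"];T[:3,3]=s["tcp_pos"];T=T@c["mount"]
d=dict(image=c["image"],depth=c["depth"],mtx=c["mtx"],origin=T[:3,3],orientation=T[:3,:3]);np.savez("w1.npz",**d)
cv2.imwrite("pics/w1.png",c["image"][:,:,::-1])
P=cloud(d);P=P[(d["depth"]>0)&(abs(P[:,:,0]-.497)<.05)&(abs(P[:,:,1]+.353)<.05)]
for lo,hi in((.1,.13),(.017,.026)):
    w=P[(P[:,2]>lo)&(P[:,2]<hi)]
    if len(w)>10:
        (cx,cy),r=cv2.minEnclosingCircle(w[:,:2].astype(np.float32));print(lo,len(w),np.median(w,0),(cx,cy),r)
```

```text
[[ 0.3427  0.9395 -0.0004]
 [ 0.9395 -0.3427 -0.0012]
 [-0.0013  0.     -1.    ]]
0 [-0.62    0.5001  1.7794 -0.      0.8621 -0.62  ] [ 0.1436  0.4709  1.7419 -0.      0.9287  0.1436]
90 [-0.62    0.5001  1.7794 -0.      0.8621 -2.1908] [ 0.1436  0.4709  1.7419 -0.      0.9287 -1.4272]
-54 [-0.62    0.5001  1.7794 -0.      0.8621  0.3224] [ 0.1436  0.4709  1.7419 -0.      0.9287  1.0861]
36 [-0.62    0.5001  1.7794 -0.      0.8621 -1.2484] [ 0.1436  0.4709  1.7419 -0.      0.9287 -0.4847]
3.525 [ 0.4974 -0.3525  0.25  ] [[-0.0007  1.      0.0001]
 [ 1.      0.0007  0.0001]
 [ 0.0001  0.0001 -1.    ]] [[ 1.     -0.0002  0.0011  0.0009]
 [-0.0001  0.9554  0.2954 -0.0843]
 [-0.0011 -0.2954  0.9554 -0.1701]
 [ 0.      0.      0.      1.    ]]
0.1 1007 [ 0.4936 -0.3565  0.1171] (0.4958985447883606, -0.35642874240875244) 0.013077671639621258
0.017 1929 [ 0.4864 -0.3551  0.0208] (0.49577346444129944, -0.3561023771762848) 0.030049383640289307
```

View pics/w1.png

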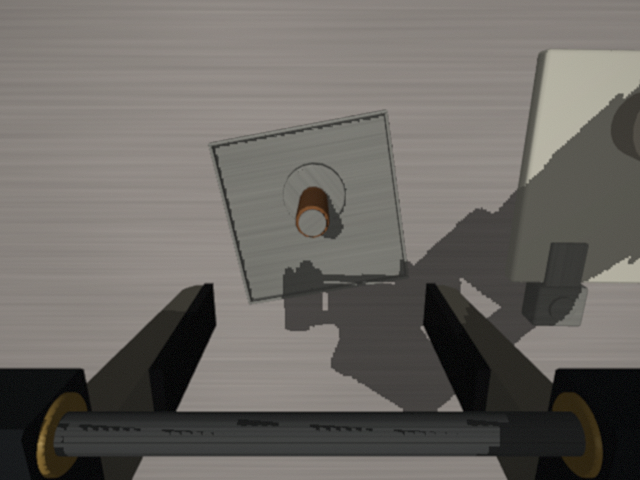

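The wrist picture shows the handle top at (312,221) and the disc around (314,193). Fitted radii of 13.1 and 30.0 mm match the sizes given, so the pounder is upright at (0.4958, -0.3563). Next I'll grasp, carry and hover.

Run:
```python
from cell import *
from h import *
np.set_printoptions(precision=4,suppress=True)
R=np.array([[0,1,0],[1,0,0],[0,0,-1.]])
x,y=.4958,-.3563
goto([x,y,.14],R); servo_line([x,y,.0668],rate=.1)
close_gripper(50);s=observe();print(s["time"],s["tcp_pos"],s["grip_width"]*92,s["ft_force"])
np.save("grasp.npy",s["tcp_pos"])
servo_line([x,y,.21],rate=.15);s=observe();print(s["time"],s["tcp_pos"],s["grip_width"]*92,s["ft_force"])
goto([.6117,.0904,.20],R);s=observe();print(s["time"],s["tcp_pos"],s["grip_width"]*92,s["ft_force"])
c=read_camera("scene");np.savez("scene1.npz",**{k:np.array(v) for k,v in c.items()})
cv2.imwrite("pics/s1.png",cv2.resize(c["image"][100:320,230:500][:,:,::-1],None,fx=2.5,fy=2.5))
```

```text
5.9917 [ 0.4957 -0.3564  0.0667] 25.317768394340536 [-0.2709 -1.4904 -2.0908]
7.1 [ 0.4952 -0.3558  0.2089] 25.541367263834903 [-0.6986 -0.7008 -6.0738]
8.7917 [0.6118 0.0893 0.2   ] 25.62947672382704 [ 0.3936  0.4339 -4.5664]
```

View pics/s1.png

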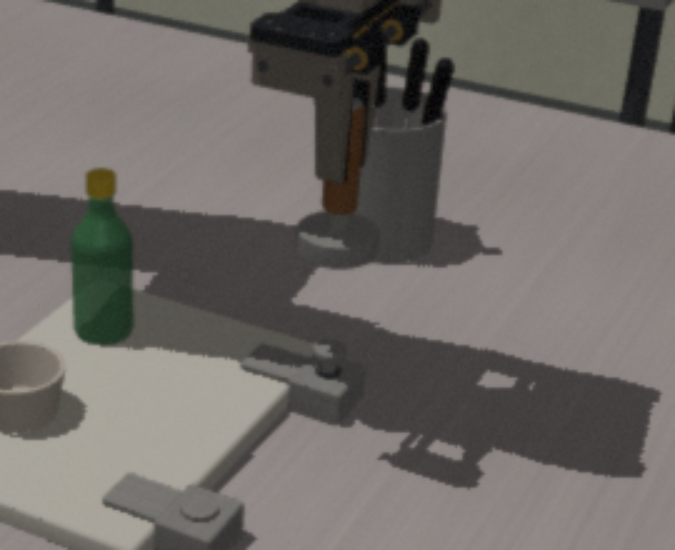

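The pounder is held above the popped pin. I'll check its tilt and centring numerically before the blow.

Run:
```python
from h import *
np.set_printoptions(precision=4,suppress=True)
s=dict(np.load("scene1.npz"));P=cloud(s);P[s["depth"]<=0]=9
m=(abs(P[...,0]-.612)<.05)&(abs(P[...,1]-.09)<.05)
w=P[m&(P[...,2]>.151)&(P[...,2]<.156)];w2=P[m&(P[...,2]>.125)&(P[...,2]<.15)]
print(len(w),w.mean(0),cv2.minEnclosingCircle(w[:,:2].astype(np.float32)));print(w2.min(0),w2.max(0))
hsv=cv2.cvtColor(s["image"],cv2.COLOR_RGB2HSV);k=cv2.inRange(hsv,(0,110,30),(18,255,255))>0
k[:,:330]=0;k[:,400:]=0;k[:120]=0;k[220:]=0
q=P[k&m];print(len(q))
for a in np.arange(.16,.24,.01):
    b=q[(q[:,2]>a)&(q[:,2]<a+.01)]
    if len(b)>4:print(a,len(b),np.median(b,0),b.min(0),b.max(0))
for z in(.154,.136,.2):print(proj(s,[.6117,.0893,z]))
```

```text
327 [0.6151 0.0828 0.1542] ((0.6119402647018433, 0.08752322196960449), 0.032194074243307114)
[0.583  0.0561 0.136 ] [0.6414 0.1002 0.15  ]
311
0.17 48 [0.6158 0.0795 0.1762] [0.6047 0.0752 0.1712] [0.6239 0.0884 0.1799]
0.18000000000000002 65 [0.6162 0.0795 0.1853] [0.6044 0.0745 0.1801] [0.6244 0.0904 0.1899]
0.19000000000000003 47 [0.6185 0.0801 0.1931] [0.6039 0.0746 0.1901] [0.6253 0.0901 0.1995]
0.20000000000000004 24 [0.6222 0.083  0.2049] [0.6187 0.0747 0.2   ] [0.6254 0.0949 0.2097]
0.21000000000000005 29 [0.6219 0.0835 0.2145] [0.6194 0.0777 0.2104] [0.6251 0.0901 0.22  ]
0.22000000000000006 30 [0.6226 0.083  0.2258] [0.6194 0.0739 0.2202] [0.6245 0.0912 0.2296]
0.23000000000000007 31 [0.6228 0.0851 0.2354] [0.6183 0.0781 0.2306] [0.625  0.0931 0.2399]
[364.7894 191.2787]
[364.1423 200.0933]
[366.4946 168.0486]
```

The pounder is upright, the face bottom is at 0.136 as predicted, and it is centred within about 3 mm. I'll strike now.

Run:
```python
from cell import *
from h import *
np.set_printoptions(precision=4,suppress=True)
x,y=.6117,.0904
servo_line([x,y,.17],rate=.15)
servo_line([x,y,.0987],rate=.25)
s=observe();print(s["time"],s["tcp_pos"],s["grip_width"]*92,s["ft_force"])
servo_line([x,y,.2],rate=.15);s=observe();print(s["time"],s["tcp_pos"],s["grip_width"]*92,s["ft_force"])
c=read_camera("scene");np.savez("scene2.npz",**{k:np.array(v) for k,v in c.items()})
cv2.imwrite("pics/s2.png",cv2.resize(c["image"][100:320,230:500][:,:,::-1],None,fx=2.5,fy=2.5))
P=cloud(c)
m=(abs(P[...,0]-x)<.05)&(abs(P[...,1]-y)<.05)&(c["depth"]>0)
w=P[m&(P[...,2]>.151)&(P[...,2]<.156)];w2=P[m&(P[...,2]>.125)&(P[...,2]<.15)]
print(len(w),cv2.minEnclosingCircle(w[:,:2].astype(np.float32)),w2.min(0))
w=P[m&(P[...,2]<.1)&(abs(P[...,0]-x)<.014)&(abs(P[...,1]-y)<.014)];print("pin A region max z",np.percentile(w[:,2],[50,90,99,100]))
```

```text
9.625 [0.6122 0.0903 0.0993] 25.185093257484414 [ 0.297   0.8956 -5.0582]
10.45 [0.611  0.0903 0.1993] 25.544324453949713 [-0.5982  0.2045 -4.385 ]
319 ((0.6115530133247375, 0.08870938420295715), 0.03206470608711243) [0.585  0.0582 0.1346]
pin A region max z [0.0331 0.0353 0.0361 0.0377]
```

View pics/s2.png

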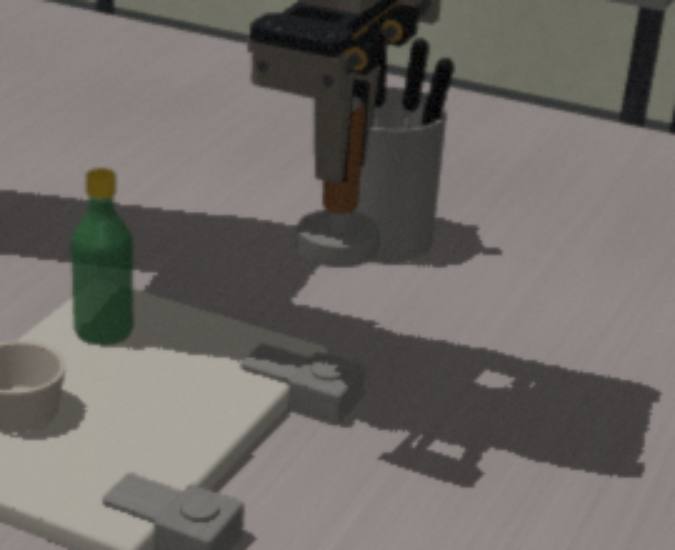

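Pin A's cap now lies at z≈0.034, home (cap at (322,370) in the crop, flush like B's), and the pounder still hangs straight. I'll return it to the tray.

Run:
```python
from cell import *
from h import *
np.set_printoptions(precision=4,suppress=True)
R=np.array([[0,1,0],[1,0,0],[0,0,-1.]])
x,y=.503,-.356
servo_line([.6117,.0904,.215]);goto([x,y,.21],R);servo_line([x,y,.085],rate=.12);dwell(.2)
print("contact",servo_line([x,y,.0655],rate=.03,guard=4))
s=observe();print(s["time"],s["tcp_pos"],s["ft_force"])
gripper_open();dwell(.3);servo_line([x,y,.2],rate=.12);goto([x-.1,y+.02,.3],R);dwell(.3)
s=observe();print(s["time"],s["tcp_pos"],s["ft_force"])
t=dict(np.load("top0.npz"));s0=dict(np.load("scene0.npz"))
c=read_camera("scene");cv2.imwrite("pics/s3.png",c["image"][:,:,::-1]);P=cloud(c);P[c["depth"]<=0]=9
m=(abs(P[...,0]-x)<.06)&(abs(P[...,1]-y)<.06)
for lo,hi in((.113,.121),(.019,.0235)):
    w=P[m&(P[...,2]>lo)&(P[...,2]<hi)];print(lo,len(w),cv2.minEnclosingCircle(w[:,:2].astype(np.float32)))
for n,px,py in(("A",.6117,.0904),("B",.6092,-.1073)):
    w=P[(P[...,2]<.1)&(np.hypot(P[...,0]-px,P[...,1]-py)<.01)];print(n,np.median(w[:,2]),w[:,2].max())
```

```text
contact True
14.4583 [ 0.5027 -0.3558  0.0653] [ 1.2386 -0.5763  6.0341]
18.0333 [ 0.4033 -0.3358  0.2987] [-0.7755 -0.9967  0.1269]
0.113 194 ((0.5038873553276062, -0.3563356399536133), 0.013323764316737652)
0.019 694 ((0.5036143660545349, -0.35617300868034363), 0.030865291133522987)
A 0.0343042574331518 0.03664549568166875
B 0.03456663218640993 0.03728890675967356
```

View pics/s3.png

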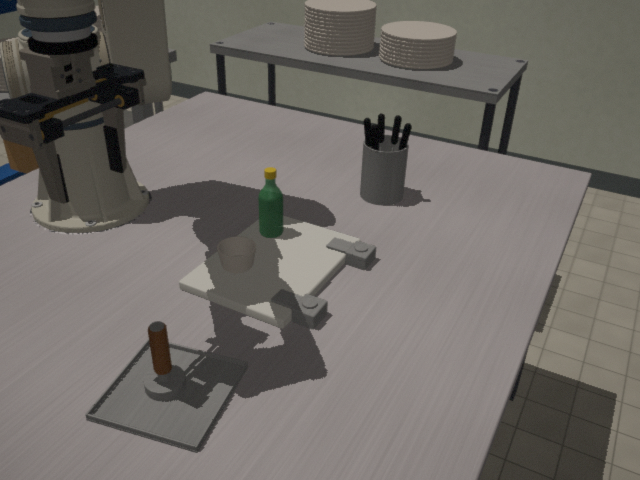

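The pounder stands upright in the tray with its disc at (165,380), both pins are down, and the bottle, ramekin and crock haven't moved.

```bash
python3 -c "
from cell import *
job_done()"
```

```text
the job is handed in; nothing more can be done
```

The popped-up pin (A, on the left or +y side) is knocked home, and the pounder is back upright in its tray. I handed the job in at about 18 s on the robot's clock, well inside the 51 s limit.

- **Blow:** I gripped the pounder by its handle at 50 N. One blow was enough, with a mean downward speed of 0.25 m/s. I did not log the speed at the moment of contact.
- **Pins:** After the blow, pin A's cap measured 34.3 mm above the counter, against 34 mm for home, and it was still down at the last look. Pin B was untouched at 34.6 mm.
- **Pounder:** It stands at (0.504, -0.356) in the tray, about 8 mm from where it started. The handle top and the disc line up within 0.5 mm, so it is upright. The gripper is open and clear of everything.
- **Crock, bottle and ramekin:** They look unmoved in the last picture, but I judged this by eye and did not measure it.

No check failed or disagreed. The placing guard stopped the descent about 1.4 mm lower than the height I gripped at. That fits a small upward slip of the grip on the handle during the blow or on touchdown, and the contact force was only a few newtons.

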